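# Push the stuck sample tube out of its sleeve

## Robot

A 6-joint arm with a two-finger parallel gripper is mounted at the origin on a cart in front of the work surface, level with it; the furniture and walls round the work are solid. World frame = base frame: x ahead of the robot, y to its left, z up, the work surface at z = 0. Lengths are in m, angles in degrees, forces in N, time in s.
With the tool pointing down it reaches from about 0.3 to 0.75 m from the base axis. Payload 8.5 kg.
Tool frame: the origin (TCP) lies on the mounting face of the last link; the fingertips stand 173 mm ahead of it and the grasp point (between the pads) lies 155 mm ahead of it (env.tips_ahead is the distance from the TCP to the fingertips, in m); z points along the fingers, x is the direction in which the jaws open and shut, and the axes are right-handed (so a half turn about z gives the same grasp; the last joint's range is limited). The gripper opens to 85 mm and grips with 20 to 120 N. Pads are 22 mm wide; open, the fingers measure 114 mm over their backs; the gripper's body (76 mm by 85 mm) begins 54 mm behind the grasp point. The pads swing forward as they close: fully open they stand 13 mm farther back than shut.
Start: joints at [-83.784, 21.807, 74.336, -0, 83.858, -12.336], TCP at [0.175, -0.521, 0.405] pointing down, gripper open.
Joint ranges: [-178.18, 178.18], [-50.72, 133.34], [12.68, 142.11], [-81.47, 261.47], [9.98, 163.14], [-165.26, 165.26]. Speed limits (degrees/s): [136.94, 136.94, 180, 180, 180, 180].

## Interface

Orientations are given as a 3x3 rotation matrix whose columns are the frame's x, y, z axes.
In Python, from rig import env gives the robot as it stands. The module is installed in compiled form; this text tells all that it offers.
- The arm moves only by the tool step_arm, never from a script. Its argument "increments" is a list of rows, each an object of numbers: "x", "y", "z": the shift along the tool's x, y, z in cm; "wx", "wy", "wz": the turn, a rotation vector about the tool's x, y, z in rad; "gripper": the finger opening in cm, from 0 to 8.54. A call has 1 to 20 rows; each row shifts and turns the commanded pose from where the row before left it, along the tool's axes as they then stand; what a row does not reach is not made up. A row lasts 1/10 s, in which the tool goes at most 50 mm and 8.59 degrees, less where a joint would pass 70% of its speed; a pose out of reach is approached as far as the arm can. A call with a gripper value outside its range is refused whole. The fingers move at their own pace and stop on an object; "newtons" is the grip in N (left out, the last holds). Time passes only in rows, so rows that do not move let the fingers close. It gives the time, the measured TCP pose, the force and the opening at its end, in the units of the state.
- env.observe(): the state, without advancing time (a new reading comes with each control period).
- env.get_image(name): name is "side" or "top"; returns a dict with "color" (480x640x3 uint8, blue, green, red), "camera_matrix" (3x3 intrinsics, pixels), "rvec" (rotation vector, rad) and "tvec" (3), from world to camera coordinates, as OpenCV has them. Camera axes: x right, y down, z forward; pixel columns grow to the right and rows downward; lengths in m; the calibration is good to about 2 mm. A picture is of the moment at which its call begins. There is no depth.
- env.close_job(): hands the job in, once; it reports no verdict.
The state is a dict: "time_s": time; "q": joint angles; "qvel": joint speeds; "joint_efforts": joint torques, N m; "position": TCP position; "tool_rot": TCP orientation; "ft_force": force on the tool from outside, world axes, zero at the start; "wrist_torque": the same for the moment, N m; "grip_width": finger opening in m.
Only numpy, scipy, OpenCV 4.12 (cv2) and the standard library are available. Lean on these libraries where they do the work, as an engineer would, in place of code of your own. Each camera call takes 0.05 s, during which the arm holds its last target. There are 200 camera calls.

## Task

A soil sample tube is stuck in the clear sleeve on the stand. Take the wooden push rod from its rest, push the tube through the sleeve with it until the tube lies completely outside in the trough at the far end, then pull the rod out and lay it back in its rest. Do not touch the tube with the gripper, and leave the other things on the table where they are.

Things in the scene. Friction and masses are not known exactly. Their poses are not given: they have to be found in the camera images.
- stand: Fixed metal stand, 62 mm wide (x), 205 mm long (y), with a clear sleeve lying level on it and an open trough beyond the sleeve. Origin: on the table under the centre of the sleeve's open mouth. The sleeve runs from there 90 mm along the stand's -y; it is 36 mm outside, 28 mm inside, its axis 75 mm above the table.
- sleeve_mouth (a point): centre of the sleeve's open mouth, on the sleeve's axis, where the rod goes in; axes as the stand's: pushing goes along its -y
- trough_center (a point): middle of the trough's floor; axes as the stand's. The trough continues straight on from the sleeve's far end: 32 mm wide and 105 mm long inside (52 mm either way from this point along y), open on top, closed at its far end. Floor 1.5 mm below the bore, walls up to about 4 mm above the sleeve's axis.
- plunger_top (a point): top of the spring plunger on the sleeve, 18 mm across, 68 mm in from the mouth, 37 mm above the sleeve's axis. It jams the tube: sliding the tube takes about 6 to 14 N until the tube's rear end has passed the plunger, and little after that. The rod passes freely below it.
- sample_center (a point): the stuck sample tube: clear tube filled with grey-brown soil, with a light grey cap, 24 mm diameter, 70 mm long, lying in the sleeve; the point is half-way along it, on its axis; its z axis points along it towards the cap, which faces the sleeve's open mouth. At the start the cap's flat end is 5 to 15 mm inside the mouth.
- rod_grip (a point): centre of the push rod's handle, on the rod's axis. Plain wood, about 60 to 100 g; a 16 mm round rod, 200 mm long, through a square handle 26 x 26 mm, 60 mm long (along y). It points along its -y: 115 mm of rod stand out before the handle, 25 mm behind. The handle does not fit into the sleeve, so the tip can go at most 115 mm in (25 mm out of the far end).
- rod_tip (a point): centre of the rod's flat front end, 145 mm from rod_grip; axes as rod_grip
- rest: Fixed grey rest, 56 x 130 mm, for the rod: two V-shaped saddles, 12 mm thick, centred 44 mm either side of its middle along its y, V tips about 44 mm above the table. The origin is the centre of its underside. The rod lies in the saddles along the rest's y with its handle between them (8 mm free at each end of the handle).
- rest_center (a point): where the centre of the rod's handle lies when the rod is in its rest: 40 mm above the table; axes as the rest's
- jar: bystander: seed jar with a green lid, 54 mm diameter, 70 mm high; origin at the centre of its underside
- dish: bystander: round flat dish, 72 mm diameter, 14 mm high; origin at the centre of its underside
- slides: bystander: white cardboard box of glass slides, 30 x 78 x 28 mm; origin at the centre of its underside
- timer: bystander: small timer, 64 x 64 x 21 mm; origin at the centre of its underside
- microscope_foot (a point): where the fixed white microscope stands, on the table: a bystander about 0.25 m long (x), 0.2 m wide and 0.4 m high, on the right beyond the stand; the arm must go round it, not through it

How it is judged:
By the outcome, as a careful person would: the job done as asked, in the order asked, and still so for the second after the job is handed in, with the robot touching nothing.
It also fails if it takes over 51 s, if anything falls off the work surface, if the arm or the gripper's body presses on something with over 40 N, if the wrist force passes 120 N, or if a joint passes its speed limit or range.

## Working session

There is one attempt and no reset: what is moved stays moved. The work goes in short steps, Python scripts to look and compute and a tool call to move; the robot and the scene stay as the last step left them, time stands still between calls to the robot, and variables do not carry over. Pictures are saved under pics/ and viewed, about 8 in all and at most 12, crops included, and the job is handed in when it is done.

Besides the shell and the picture viewer there is one more tool, called after "Request:" in YAML: its name, and indented under it one key for each argument. step_arm: Moves the arm, as the interface text tells. Its arguments: {"type":"object","properties":{"increments":{"type":"array"},"newtons":{"type":"number"}},"required":["increments"]}

```bash
mkdir -p pics
python3 - <<'E'
from rig import env
import cv2,numpy as np
for n in("side","top"):
    d=env.get_image(n); cv2.imwrite(f"pics/{n}0.png",d["color"])
    R=cv2.Rodrigues(np.array(d["rvec"]))[0]
    print(n,np.round(d["camera_matrix"],1).tolist(),"C",np.round(-R.T@np.array(d["tvec"]).ravel(),3),"fwd",np.round(R[2],3))
s=env.observe();print(s["time_s"],s["position"],s["tool_rot"],s["grip_width"],s["ft_force"])
E
```

```text
side [[590.3, 0.0, 322.0], [0.0, 590.3, 235.6], [0.0, 0.0, 1.0]] C [ 0.145 -1.114  0.603] fwd [ 0.321  0.864 -0.387]
top [[488.4, 0.0, 317.0], [0.0, 488.4, 234.9], [0.0, 0.0, 1.0]] C [ 0.393 -0.004  1.193] fwd [ 0.131  0.025 -0.991]
0.1 [ 0.17498982 -0.521372    0.40418211] [[ 3.18143204e-01 -9.48042655e-01 -1.65189870e-04]
 [-9.48041817e-01 -3.18143146e-01  1.28528473e-03]
 [-1.27105877e-03 -2.52297696e-04 -9.99999160e-01]] 0.08511119330476033 [ 0.79473635 -0.0354581  -0.48656432]
```

View pics/top0.png

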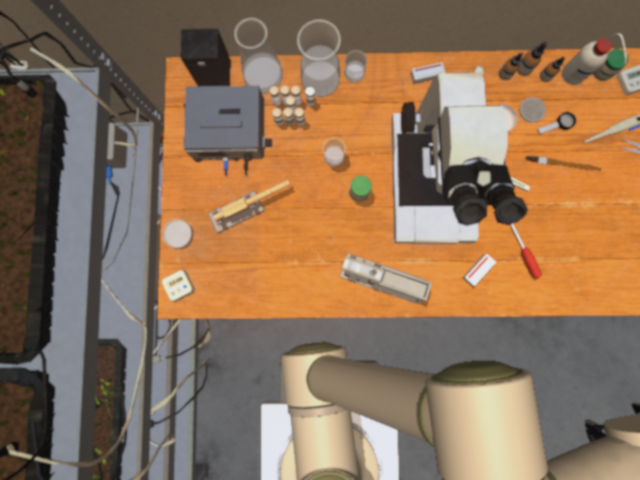

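View pics/side0.png

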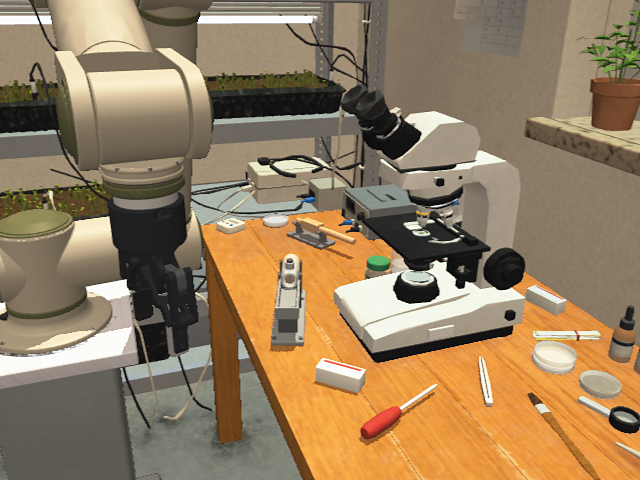

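Run:
```python
import cv2,numpy as np
t=cv2.imread("pics/top0.png");s=cv2.imread("pics/side0.png")
def crop(im,x0,y0,w,h,k):return cv2.resize(im[y0:y0+h,x0:x0+w],None,fx=k,fy=k,interpolation=cv2.INTER_CUBIC)
a=crop(t,200,170,100,70,8);b=crop(t,335,245,100,65,6) 
b=crop(t,335,245,100,65,8)
cv2.imwrite("pics/c1.png",np.vstack([a[:, :],b])[:1080])
cv2.imwrite("pics/c1.png",cv2.resize(np.vstack([crop(t,200,172,100,60,8),crop(t,338,247,100,60,8)]),None,fx=.62,fy=.62))
cv2.imwrite("pics/c2.png",np.hstack([crop(s,280,205,80,120,5),crop(s,250,240,80,120,5)]))
```

```text
(no output)
```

View pics/c1.png

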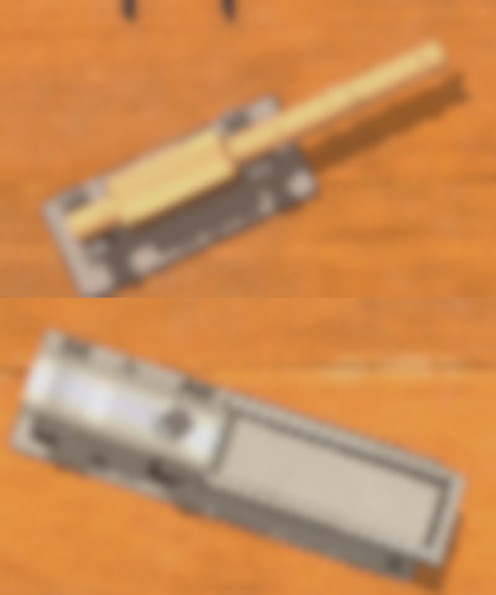

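View pics/c2.png

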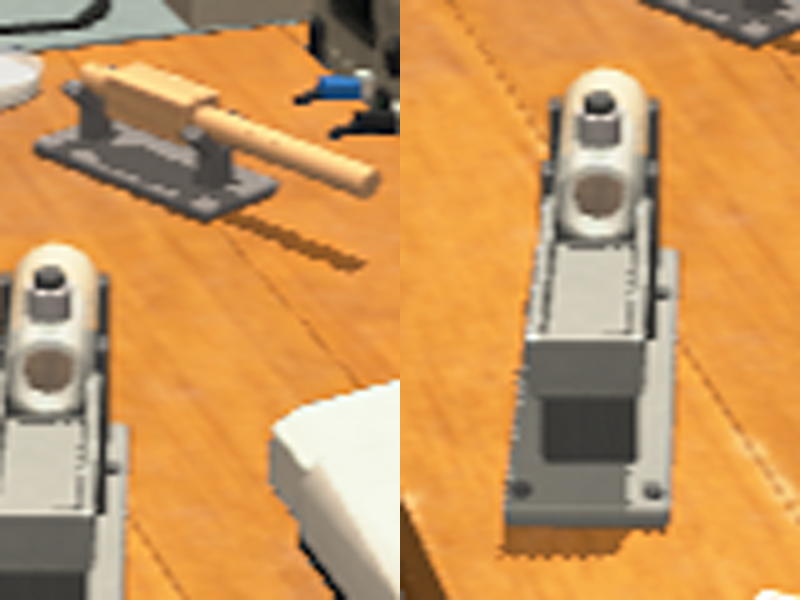

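```bash
cat > fit.py <<'E'
from rig import env
import cv2,numpy as np
from scipy.optimize import least_squares
D={n:env.get_image(n) for n in("side","top")}
def proj(n,P):
    d=D[n];return cv2.projectPoints(np.array(P,float).reshape(-1,3),d["rvec"],d["tvec"],d["camera_matrix"],None)[0].reshape(-1,2)
def W(p,P):
    c,s=np.cos(p[2]),np.sin(p[2]);P=np.array(P,float);z=P[:,2]+(p[3] if len(p)>3 else 0)
    return np.c_[p[0]+c*P[:,0]-s*P[:,1],p[1]+s*P[:,0]+c*P[:,1],z]
def fit(obs,p0):
    f=lambda p:np.concatenate([(proj(n,W(p,[P]))-np.array(px)).ravel() for n,P,px in obs])
    r=least_squares(f,p0,loss="soft_l1");return r.x,f(r.x).reshape(-1,2)
E
cat > a.py <<'E'
from fit import *
T=lambda u,v:(200+u/4.96,172+v/4.96)
B=lambda u,v:(338+u/4.96,247+(v-297.6)/4.96)
SL=lambda u,v:(280+u/5,205+v/5); SR=lambda u,v:(250+(u-400)/5,240+v/5)
h=.053
rod=[("top",(0,-.145,.04),T(437,50)),("top",(0,.055,.04),T(75,228)),("top",(0,0,h),T(172,180)),
("side",(0,-.145,.04),SL(370,183)),("side",(0,.055,.04),SL(90,72))]
st=[("top",(0,-.068,.112),B(177,422)),("top",(.016,-.090,.079),B(228,412)),("top",(.016,-.195,.079),B(450,483)),("top",(-.016,-.195,.079),B(432,545)),("top",(-.016,-.09,.079),B(212,472)),
("side",(0,-.068,.112),SR(600,102)),("side",(-.031,-.205,0),SR(505,525)),("side",(.031,-.205,0),SR(668,525)),("side",(0,-.09,.075),SR(600,195))]
rest=[("top",(.028,.065,.006),T(45,210)),("top",(.028,-.065,.006),T(275,95)),("top",(-.028,-.065,.006),T(320,190)),("top",(-.028,.065,.006),T(90,290)),
("side",(-.028,.065,.006),SL(38,148)),("side",(-.028,-.065,.006),SL(205,218)),("side",(.028,-.065,.006),SL(275,185))]
for n,o,p0 in(("rod",rod,[.6,.2,.4,0]),("rod0",rod,[.6,.2,.4]),("stand",st,[.45,-.05,-.2]),("rest",rest,[.6,.2,.4])):
    p,r=fit(o,p0);print(n,np.round(p,4),"yaw",round(np.degrees(p[2]),2));print(np.round(r,1).tolist())
E
python3 a.py
```

```text
rod [ 0.6134  0.2213  0.4492 -0.0032] yaw 25.74
[[1.2, -0.1], [-0.3, 0.2], [-0.4, -1.1], [0.0, -0.1], [-0.9, 0.4]]
rod0 [0.6127 0.22   0.4473] yaw 25.63
[[1.7, -0.0], [-0.1, 0.2], [-0.1, -1.1], [-0.1, -1.1], [-1.0, -0.6]]
stand [ 0.4753 -0.0395 -0.3328] yaw -19.07
[[0.8, -0.5], [0.6, -1.2], [0.3, -0.8], [-0.2, 0.3], [-0.4, 0.1], [-0.7, -2.8], [-0.8, -0.2], [0.5, -0.1], [-1.0, 0.5]]
rest [0.6101 0.2225 0.4449] yaw 25.49
[[-0.2, -1.1], [0.7, -0.6], [1.2, 0.1], [-0.0, 2.8], [-2.1, -2.4], [-0.4, -1.9], [0.9, -1.4]]
```

Request:
step_arm:
  increments:
    - {"x": -1.4, "y": -1.6}
    - {"x": -2.8, "y": -3.3}
    - {"x": -2.8, "y": -3.3}
    - {"x": -2.8, "y": -3.3}
    - {"x": -2.8, "y": -3.3}
    - {"x": -2.8, "y": -3.3}
    - {"x": -2.8, "y": -3.3}
    - {"x": -2.8, "y": -3.3}
    - {"x": -2.8, "y": -3.3}
    - {"x": -2.8, "y": -3.3}
    - {"x": -2.8, "y": -3.3}
    - {"x": -2.8, "y": -3.3}
    - {"x": -2.8, "y": -3.3}
    - {"x": -2.8, "y": -3.3}
    - {"x": -2.8, "y": -3.3}
    - {"x": -2.8, "y": -3.3}
    - {"x": -2.8, "y": -3.3}
    - {"x": -2.8, "y": -3.3}
    - {"x": -2.8, "y": -3.3}
    - {"x": -2.8, "y": -3.3}

```text
invalid input at $.increments[0]: expected keys x, y, z, wx, wy, wz, gripper
```

Request:
step_arm:
  increments:
    - {"wz": -0.113}
    - {"wz": -0.113}
    - {"wz": -0.113}
    - {"wz": -0.113}
    - {"wz": -0.113}
    - {"wz": -0.113}
    - {"wz": -0.113}
    - {"wz": -0.113}
    - {"wz": -0.113}
    - {"wz": -0.113}
    - {"wz": -0.113}
    - {"wz": -0.113}
    - {"wz": -0.113}
    - {"wz": -0.113}
    - {"wz": -0.112}
    - {}

```text
invalid input at $.increments[0]: expected keys x, y, z, wx, wy, wz, gripper
```

Request:
step_arm:
  increments:
    - {"x": -1.4, "y": -1.6, "z": 0, "wx": 0, "wy": 0, "wz": 0, "gripper": 8.5}
    - {"x": -2.8, "y": -3.3, "z": 0, "wx": 0, "wy": 0, "wz": 0, "gripper": 8.5}
    - {"x": -2.8, "y": -3.3, "z": 0, "wx": 0, "wy": 0, "wz": 0, "gripper": 8.5}
    - {"x": -2.8, "y": -3.3, "z": 0, "wx": 0, "wy": 0, "wz": 0, "gripper": 8.5}
    - {"x": -2.8, "y": -3.3, "z": 0, "wx": 0, "wy": 0, "wz": 0, "gripper": 8.5}
    - {"x": -2.8, "y": -3.3, "z": 0, "wx": 0, "wy": 0, "wz": 0, "gripper": 8.5}
    - {"x": -2.8, "y": -3.3, "z": 0, "wx": 0, "wy": 0, "wz": 0, "gripper": 8.5}
    - {"x": -2.8, "y": -3.3, "z": 0, "wx": 0, "wy": 0, "wz": 0, "gripper": 8.5}
    - {"x": -2.8, "y": -3.3, "z": 0, "wx": 0, "wy": 0, "wz": 0, "gripper": 8.5}
    - {"x": -2.8, "y": -3.3, "z": 0, "wx": 0, "wy": 0, "wz": 0, "gripper": 8.5}
    - {"x": -2.8, "y": -3.3, "z": 0, "wx": 0, "wy": 0, "wz": 0, "gripper": 8.5}
    - {"x": -2.8, "y": -3.3, "z": 0, "wx": 0, "wy": 0, "wz": 0, "gripper": 8.5}
    - {"x": -2.8, "y": -3.3, "z": 0, "wx": 0, "wy": 0, "wz": 0, "gripper": 8.5}
    - {"x": -2.8, "y": -3.3, "z": 0, "wx": 0, "wy": 0, "wz": 0, "gripper": 8.5}
    - {"x": -2.8, "y": -3.3, "z": 0, "wx": 0, "wy": 0, "wz": 0, "gripper": 8.5}
    - {"x": -2.8, "y": -3.3, "z": 0, "wx": 0, "wy": 0, "wz": 0, "gripper": 8.5}
    - {"x": -2.8, "y": -3.3, "z": 0, "wx": 0, "wy": 0, "wz": 0, "gripper": 8.5}
    - {"x": -2.8, "y": -3.3, "z": 0, "wx": 0, "wy": 0, "wz": 0, "gripper": 8.5}
    - {"x": -2.8, "y": -3.3, "z": 0, "wx": 0, "wy": 0, "wz": 0, "gripper": 8.5}
    - {"x": -2.8, "y": -3.3, "z": 0, "wx": 0, "wy": 0, "wz": 0, "gripper": 8.5}

```text
time_s: 2.2
position: [0.6115, 0.2026, 0.4045]
tool_rot: [[0.318, -0.948, -0.0], [-0.948, -0.318, -0.0], [-0.0, 0.0, -1.0]]
ft_force: [0.5, -1.0, 0.8]
grip_width: 0.0852
```

Request:
step_arm:
  increments:
    - {"x": 0, "y": 0, "z": 0, "wx": 0, "wy": 0, "wz": -0.113, "gripper": 8.5}
    - {"x": 0, "y": 0, "z": 0, "wx": 0, "wy": 0, "wz": -0.113, "gripper": 8.5}
    - {"x": 0, "y": 0, "z": 0, "wx": 0, "wy": 0, "wz": -0.113, "gripper": 8.5}
    - {"x": 0, "y": 0, "z": 0, "wx": 0, "wy": 0, "wz": -0.113, "gripper": 8.5}
    - {"x": 0, "y": 0, "z": 0, "wx": 0, "wy": 0, "wz": -0.113, "gripper": 8.5}
    - {"x": 0, "y": 0, "z": 0, "wx": 0, "wy": 0, "wz": -0.113, "gripper": 8.5}
    - {"x": 0, "y": 0, "z": 0, "wx": 0, "wy": 0, "wz": -0.113, "gripper": 8.5}
    - {"x": 0, "y": 0, "z": 0, "wx": 0, "wy": 0, "wz": -0.113, "gripper": 8.5}
    - {"x": 0, "y": 0, "z": 0, "wx": 0, "wy": 0, "wz": -0.113, "gripper": 8.5}
    - {"x": 0, "y": 0, "z": 0, "wx": 0, "wy": 0, "wz": -0.113, "gripper": 8.5}
    - {"x": 0, "y": 0, "z": 0, "wx": 0, "wy": 0, "wz": -0.113, "gripper": 8.5}
    - {"x": 0, "y": 0, "z": 0, "wx": 0, "wy": 0, "wz": -0.113, "gripper": 8.5}
    - {"x": 0, "y": 0, "z": 0, "wx": 0, "wy": 0, "wz": -0.113, "gripper": 8.5}
    - {"x": 0, "y": 0, "z": 0, "wx": 0, "wy": 0, "wz": -0.113, "gripper": 8.5}
    - {"x": 0, "y": 0, "z": 0, "wx": 0, "wy": 0, "wz": -0.113, "gripper": 8.5}
    - {"x": 0, "y": 0, "z": 0, "wx": 0, "wy": 0, "wz": 0, "gripper": 8.5}

```text
time_s: 3.8
position: [0.6109, 0.2008, 0.4044]
tool_rot: [[0.901, 0.434, -0.001], [0.434, -0.901, -0.0], [-0.001, -0.0, -1.0]]
ft_force: [-0.7, 0.6, 0.6]
grip_width: 0.085
```

Request:
step_arm:
  increments:
    - {"x": 0.3, "y": -0.5, "z": 2, "wx": 0, "wy": 0, "wz": 0, "gripper": 8.5}
    - {"x": 0.3, "y": -0.5, "z": 3.5, "wx": 0, "wy": 0, "wz": 0, "gripper": 8.5}
    - {"x": 0.4, "y": -0.7, "z": 3.5, "wx": 0, "wy": 0, "wz": 0, "gripper": 8.5}
    - {"x": 0, "y": 0, "z": 2.5, "wx": 0, "wy": 0, "wz": 0, "gripper": 8.5}
    - {"x": 0, "y": 0, "z": 0, "wx": 0, "wy": 0, "wz": 0, "gripper": 8.5}

```text
time_s: 4.3
position: [0.612, 0.2205, 0.286]
tool_rot: [[0.902, 0.431, -0.007], [0.431, -0.902, -0.001], [-0.007, -0.002, -1.0]]
ft_force: [0.3, -0.6, -0.6]
grip_width: 0.0853
```

Run:
```python
from fit import *
s=env.observe();R=np.array(s["tool_rot"]);t=np.array(s["position"]);print(t)
k=5
o=[]
for n,(x0,y0,w,h) in(("side",(270,160,100,110)),("top",(195,165,60,110))):
    im=D[n]["color"][y0:y0+h,x0:x0+w];im=cv2.resize(im,None,fx=k,fy=k,interpolation=cv2.INTER_CUBIC)
    rod=W([.6127,.22,.4473],[(0,-.145,.04),(0,.055,.04),(0,0,.04)])
    for p in proj(n,rod): cv2.circle(im,tuple(int(v) for v in (p-[x0,y0])*k),3,(255,0,0),-1)
    g=proj(n,[t+R[:,2]*.155, t+R[:,2]*.173])
    for p in g: cv2.circle(im,tuple(int(v) for v in (p-[x0,y0])*k),3,(0,0,255),-1)
    o.append(im)
cv2.imwrite("pics/c3.png",np.hstack(o))
```

```text
[0.61277907 0.22042196 0.29047108]
```

View pics/c3.png

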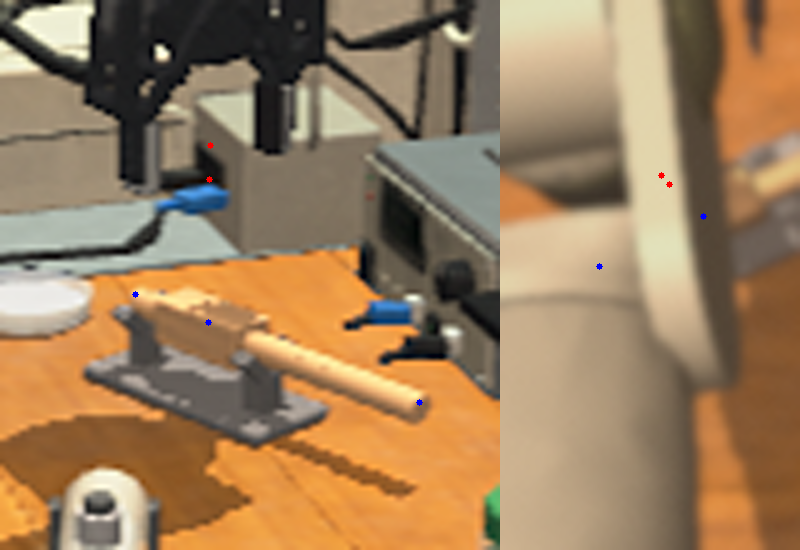

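Request:
step_arm:
  increments:
    - {"x": 0, "y": 0, "z": 2.5, "wx": 0, "wy": 0, "wz": 0, "gripper": 8.5}
    - {"x": 0, "y": 0, "z": 2.5, "wx": 0, "wy": 0, "wz": 0, "gripper": 8.5}
    - {"x": 0, "y": 0, "z": 2, "wx": 0, "wy": 0, "wz": 0, "gripper": 8.5}
    - {"x": 0, "y": 0, "z": 1.5, "wx": 0, "wy": 0, "wz": 0, "gripper": 8.5}
    - {"x": 0, "y": 0, "z": 0.6, "wx": 0, "wy": 0, "wz": 0, "gripper": 8.5}
    - {"x": 0, "y": 0, "z": 0, "wx": 0, "wy": 0, "wz": 0, "gripper": 8.5}
    - {"x": 0, "y": 0, "z": 0, "wx": 0, "wy": 0, "wz": 0, "gripper": 4.0}
    - {"x": 0, "y": 0, "z": 0, "wx": 0, "wy": 0, "wz": 0, "gripper": 4.0}
    - {"x": 0, "y": 0, "z": 0, "wx": 0, "wy": 0, "wz": 0, "gripper": 4.0}
    - {"x": 0, "y": 0, "z": 0, "wx": 0, "wy": 0, "wz": 0, "gripper": 4.0}
  newtons: 60

```text
time_s: 5.4
position: [0.6125, 0.2205, 0.1992]
tool_rot: [[0.901, 0.433, 0.001], [0.433, -0.901, 0.0], [0.001, 0.0, -1.0]]
ft_force: [0.3, 0.0, 0.4]
grip_width: 0.0402
```

Request:
step_arm:
  increments:
    - {"x": 0, "y": 0, "z": 0, "wx": 0, "wy": 0, "wz": 0, "gripper": 2.8}
    - {"x": 0, "y": 0, "z": 0, "wx": 0, "wy": 0, "wz": 0, "gripper": 2.0}
    - {"x": 0, "y": 0, "z": 0, "wx": 0, "wy": 0, "wz": 0, "gripper": 1.5}
    - {"x": 0, "y": 0, "z": 0, "wx": 0, "wy": 0, "wz": 0, "gripper": 1.5}
    - {"x": 0, "y": 0, "z": 0, "wx": 0, "wy": 0, "wz": 0, "gripper": 1.5}
  newtons: 60

```text
time_s: 5.9
position: [0.6129, 0.2206, 0.1993]
tool_rot: [[0.901, 0.433, 0.002], [0.433, -0.901, 0.001], [0.002, 0.0, -1.0]]
ft_force: [5.8, 2.7, 2.7]
grip_width: 0.0251
```

Request:
step_arm:
  increments:
    - {"x": 0, "y": 0, "z": -1, "wx": 0, "wy": 0, "wz": 0, "gripper": 1.5}
    - {"x": 0, "y": 0, "z": -2.5, "wx": 0, "wy": 0, "wz": 0, "gripper": 1.5}
    - {"x": 0, "y": 0, "z": -3, "wx": 0, "wy": 0, "wz": 0, "gripper": 1.5}
    - {"x": 0, "y": 0, "z": -3, "wx": 0, "wy": 0, "wz": 0, "gripper": 1.5}
    - {"x": 0, "y": 0, "z": -2.5, "wx": 0, "wy": 0, "wz": 0, "gripper": 1.5}
    - {"x": -1.1, "y": 0.5, "z": 0, "wx": 0, "wy": 0, "wz": 0, "gripper": 1.5}
    - {"x": -2.2, "y": 1, "z": 0, "wx": 0, "wy": 0, "wz": 0, "gripper": 1.5}
    - {"x": -2.2, "y": 1, "z": 0, "wx": 0, "wy": 0, "wz": 0, "gripper": 1.5}
    - {"x": -2.2, "y": 1, "z": 0, "wx": 0, "wy": 0, "wz": 0, "gripper": 1.5}
    - {"x": -2.2, "y": 0.8, "z": 0, "wx": 0, "wy": 0, "wz": 0, "gripper": 1.5}
    - {"x": -1.2, "y": 0.5, "z": 0, "wx": 0, "wy": 0, "wz": 0, "gripper": 1.5}
    - {"x": 0, "y": 0, "z": 0, "wx": 0, "wy": 0, "wz": 0.08, "gripper": 1.5}
    - {"x": 0, "y": 0, "z": 0, "wx": 0, "wy": 0, "wz": 0.1, "gripper": 1.5}
    - {"x": 0, "y": 0, "z": 0, "wx": 0, "wy": 0, "wz": 0.1, "gripper": 1.5}
    - {"x": 0, "y": 0, "z": 0, "wx": 0, "wy": 0, "wz": 0.1, "gripper": 1.5}
    - {"x": 0, "y": 0, "z": 0, "wx": 0, "wy": 0, "wz": 0.1, "gripper": 1.5}
    - {"x": 0, "y": 0, "z": 0, "wx": 0, "wy": 0, "wz": 0.1, "gripper": 1.5}
    - {"x": 0, "y": 0, "z": 0, "wx": 0, "wy": 0, "wz": 0.1, "gripper": 1.5}
    - {"x": 0, "y": 0, "z": 0, "wx": 0, "wy": 0, "wz": 0.1, "gripper": 1.5}
    - {"x": 0, "y": 0, "z": 0, "wx": 0, "wy": 0, "wz": 0, "gripper": 1.5}

```text
time_s: 7.9
position: [0.5328, 0.129, 0.3186]
tool_rot: [[0.945, -0.327, -0.002], [-0.327, -0.945, -0.0], [-0.002, 0.001, -1.0]]
ft_force: [0.9, -0.9, -1.3]
grip_width: 0.0251
```

Request:
step_arm:
  increments:
    - {"x": 0, "y": 0, "z": 2, "wx": 0, "wy": 0, "wz": 0, "gripper": 1.5}
    - {"x": 0, "y": 0, "z": 3, "wx": 0, "wy": 0, "wz": 0, "gripper": 1.5}
    - {"x": 0, "y": 0, "z": 2.4, "wx": 0, "wy": 0, "wz": 0, "gripper": 1.5}
    - {"x": 0, "y": 0, "z": 1, "wx": 0, "wy": 0, "wz": 0, "gripper": 1.5}
    - {"x": 0, "y": 0, "z": 0, "wx": 0, "wy": 0, "wz": 0, "gripper": 1.5}
    - {"x": 0, "y": 0, "z": 0, "wx": 0, "wy": 0, "wz": 0, "gripper": 1.5}

```text
time_s: 8.5
position: [0.5335, 0.1291, 0.2356]
tool_rot: [[0.946, -0.325, 0.001], [-0.325, -0.946, -0.0], [0.001, -0.0, -1.0]]
ft_force: [-0.2, 0.2, -0.1]
grip_width: 0.0249
```

```bash
cat > look.py <<'E'
import sys
from fit import *
s=env.observe();R=np.array(s["tool_rot"]);t=np.array(s["position"]);print(s["time_s"],np.round(t,4),np.round(s["ft_force"],1))
o=[];ST=[.4753,-.0395,-.3328]
for n,(x0,y0,w,h,k) in(("side",(245,210,90,130,4.5)),("top",(315,205,90,130,4.4))):
    k=4.4
    im=D[n]["color"][y0:y0+h,x0:x0+w];im=cv2.resize(im,None,fx=k,fy=k,interpolation=cv2.INTER_CUBIC)
    c=lambda P,col:[cv2.circle(im,tuple(int(v) for v in (p-[x0,y0]+.5)*k),2,col,-1) for p in proj(n,P)]
    c(W(ST,[(0,0,.075),(0,-.045,.075),(0,-.09,.075),(0,-.068,.112)]),(255,0,0))
    g=t+R[:,2]*.159; c([g,g+R[:,1]*.145],(0,0,255))
    o.append(im)
cv2.imwrite(sys.argv[1],np.hstack(o))
E
python3 look.py pics/c4.png
```

```text
8.6 [0.5335 0.1291 0.2359] [ 0.1  0.1 -0.2]
```

View pics/c4.png

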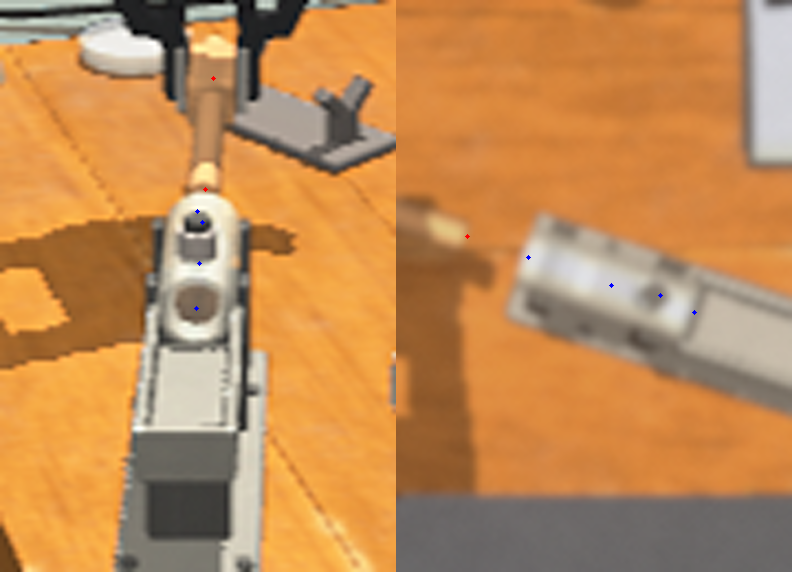

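```bash
cat > wire.py <<'E'
import sys
from fit import *
ST=[float(v) for v in sys.argv[2:5]];o=[]
a=np.linspace(0,2*np.pi,40)
ring=lambda y,r:[(r*np.cos(b),y,.075+r*np.sin(b)) for b in a]
L=[ring(0,.018),ring(-.09,.018),[(.009*np.cos(b),-.068+.009*np.sin(b),.112) for b in a],
[(.016,-.09,.079),(.016,-.195,.079),(-.016,-.195,.079),(-.016,-.09,.079)],[(-.031,0,0),(.031,0,0),(.031,-.205,0),(-.031,-.205,0),(-.031,0,0)]]
for n,(x0,y0,w,h,k) in(("side",(255,240,65,115,5)),("top",(340,245,95,60,5))):
    im=D[n]["color"][y0:y0+h,x0:x0+w];im=cv2.resize(im,None,fx=k,fy=k,interpolation=cv2.INTER_CUBIC)
    for q in L: cv2.polylines(im,[np.int32((proj(n,W(ST,q))-[x0,y0]+.5)*k*8)],False,(255,0,0),1,cv2.LINE_AA,3)
    o.append(cv2.copyMakeBorder(im,0,575-im.shape[0],0,0,cv2.BORDER_CONSTANT))
cv2.imwrite(sys.argv[1],np.hstack(o))
E
python3 wire.py pics/c5.png .4753 -.0395 -.3328
```

```text
(no output)
```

View pics/c5.png

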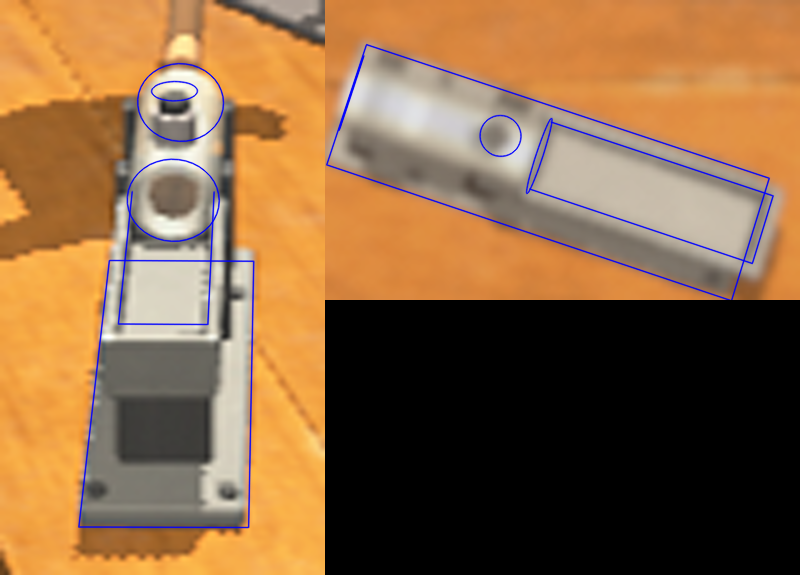

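Request:
step_arm:
  increments:
    - {"x": 0, "y": 1, "z": 0.1, "wx": 0, "wy": 0, "wz": 0, "gripper": 1.5}
    - {"x": 0, "y": 1, "z": 0, "wx": 0, "wy": 0, "wz": 0, "gripper": 1.5}
    - {"x": 0, "y": 1, "z": 0, "wx": 0, "wy": 0, "wz": 0, "gripper": 1.5}
    - {"x": 0, "y": 0.8, "z": 0, "wx": 0, "wy": 0, "wz": 0, "gripper": 1.5}
    - {"x": 0, "y": 0, "z": 0, "wx": 0, "wy": 0, "wz": 0, "gripper": 1.5}
  newtons: 80

```text
time_s: 9.2
position: [0.5206, 0.092, 0.2338]
tool_rot: [[0.945, -0.327, -0.0], [-0.327, -0.945, -0.0], [-0.0, 0.0, -1.0]]
ft_force: [-0.7, 0.7, -0.9]
grip_width: 0.0244
```

Request:
step_arm:
  increments:
    - {"x": 0, "y": 0.5, "z": 0, "wx": 0, "wy": 0, "wz": 0, "gripper": 1.5}
    - {"x": 0, "y": 0.5, "z": 0, "wx": 0, "wy": 0, "wz": 0, "gripper": 1.5}
    - {"x": 0, "y": 0.5, "z": 0, "wx": 0, "wy": 0, "wz": 0, "gripper": 1.5}
    - {"x": 0, "y": 0.5, "z": 0, "wx": 0, "wy": 0, "wz": 0, "gripper": 1.5}
  newtons: 80

```text
time_s: 9.6
position: [0.5147, 0.0752, 0.2341]
tool_rot: [[0.945, -0.326, 0.003], [-0.326, -0.945, 0.003], [0.002, -0.004, -1.0]]
ft_force: [4.0, 11.2, -0.3]
grip_width: 0.0243
```

Request:
step_arm:
  increments:
    - {"x": 0, "y": 0.6, "z": 0, "wx": 0, "wy": 0, "wz": 0, "gripper": 1.5}
    - {"x": 0, "y": 0.6, "z": 0, "wx": 0, "wy": 0, "wz": 0, "gripper": 1.5}
    - {"x": 0, "y": 0.6, "z": 0, "wx": 0, "wy": 0, "wz": 0, "gripper": 1.5}
    - {"x": 0, "y": 0.6, "z": 0, "wx": 0, "wy": 0, "wz": 0, "gripper": 1.5}
    - {"x": 0, "y": 0.6, "z": 0, "wx": 0, "wy": 0, "wz": 0, "gripper": 1.5}
    - {"x": 0, "y": 0.6, "z": 0, "wx": 0, "wy": 0, "wz": 0, "gripper": 1.5}

```text
time_s: 10.2
position: [0.5029, 0.0412, 0.234]
tool_rot: [[0.945, -0.326, 0.002], [-0.326, -0.945, 0.003], [0.001, -0.003, -1.0]]
ft_force: [4.1, 11.4, 0.3]
grip_width: 0.0245
```

Request:
step_arm:
  increments:
    - {"x": 0, "y": 0.6, "z": 0, "wx": 0, "wy": 0, "wz": 0, "gripper": 1.5}
    - {"x": 0, "y": 0.6, "z": 0, "wx": 0, "wy": 0, "wz": 0, "gripper": 1.5}
    - {"x": 0, "y": 0.5, "z": 0, "wx": 0, "wy": 0, "wz": 0, "gripper": 1.5}
    - {"x": 0, "y": 0.5, "z": 0, "wx": 0, "wy": 0, "wz": 0, "gripper": 1.5}
    - {"x": 0, "y": 0.5, "z": 0, "wx": 0, "wy": 0, "wz": 0, "gripper": 1.5}
    - {"x": 0, "y": 0.5, "z": 0, "wx": 0, "wy": 0, "wz": 0, "gripper": 1.5}
    - {"x": 0, "y": 0.4, "z": 0, "wx": 0, "wy": 0, "wz": 0, "gripper": 1.5}
    - {"x": 0, "y": 0.3, "z": 0, "wx": 0, "wy": 0, "wz": 0, "gripper": 1.5}
    - {"x": 0, "y": 0.3, "z": 0, "wx": 0, "wy": 0, "wz": 0, "gripper": 1.5}
    - {"x": 0, "y": 0, "z": 0, "wx": 0, "wy": 0, "wz": 0, "gripper": 1.5}

```text
time_s: 11.2
position: [0.4889, 0.0002, 0.2337]
tool_rot: [[0.945, -0.326, -0.0], [-0.326, -0.945, -0.0], [-0.0, 0.0, -1.0]]
ft_force: [0.2, 0.1, -0.3]
grip_width: 0.0251
```

```bash
python3 wire.py pics/c6.png .4753 -.0395 -.3328; python3 -c "
from rig import env;s=env.observe();print(s['time_s'],s['position'],s['ft_force'])"
```

```text
11.3 [0.48891968 0.00054601 0.2337279 ] [ 0.46293061 -0.66333165 -0.96593039]
```

View pics/c6.png

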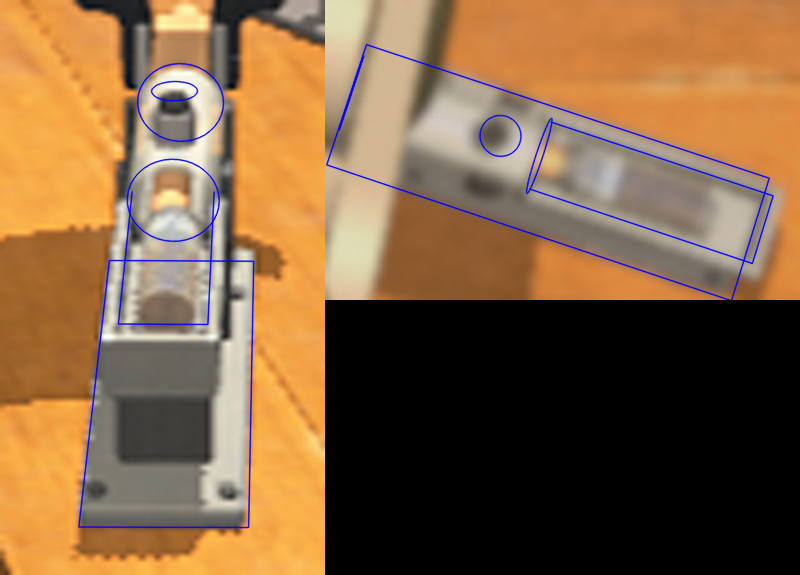

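Tube fully in the trough, with the rod tip about 13 mm past the outlet (top picture around (575,165)). I'll withdraw the rod straight back.

Request:
step_arm:
  increments:
    - {"x": 0, "y": -0.5, "z": 0, "wx": 0, "wy": 0, "wz": 0, "gripper": 1.5}
    - {"x": 0, "y": -1.5, "z": 0, "wx": 0, "wy": 0, "wz": 0, "gripper": 1.5}
    - {"x": 0, "y": -2, "z": 0, "wx": 0, "wy": 0, "wz": 0, "gripper": 1.5}
    - {"x": 0, "y": -2, "z": 0, "wx": 0, "wy": 0, "wz": 0, "gripper": 1.5}
    - {"x": 0, "y": -2, "z": 0, "wx": 0, "wy": 0, "wz": 0, "gripper": 1.5}
    - {"x": 0, "y": -2, "z": 0, "wx": 0, "wy": 0, "wz": 0, "gripper": 1.5}
    - {"x": 0, "y": -2, "z": 0, "wx": 0, "wy": 0, "wz": 0, "gripper": 1.5}
    - {"x": 0, "y": -1.5, "z": 0, "wx": 0, "wy": 0, "wz": 0, "gripper": 1.5}
    - {"x": 0, "y": 0, "z": -1, "wx": 0, "wy": 0, "wz": 0, "gripper": 1.5}
    - {"x": 0, "y": 0, "z": -2.5, "wx": 0, "wy": 0, "wz": 0, "gripper": 1.5}
    - {"x": 0, "y": 0, "z": -3, "wx": 0, "wy": 0, "wz": 0, "gripper": 1.5}
    - {"x": 0, "y": 0, "z": -2, "wx": 0, "wy": 0, "wz": 0, "gripper": 1.5}
    - {"x": 0, "y": 0, "z": 0, "wx": 0, "wy": 0, "wz": 0, "gripper": 1.5}

```text
time_s: 12.6
position: [0.533, 0.1277, 0.3218]
tool_rot: [[0.945, -0.326, 0.006], [-0.326, -0.945, -0.0], [0.005, -0.002, -1.0]]
ft_force: [-0.5, -0.4, -1.4]
grip_width: 0.0245
```

Request:
step_arm:
  increments:
    - {"x": 0, "y": 0, "z": 0, "wx": 0, "wy": 0, "wz": -0.08, "gripper": 1.5}
    - {"x": 0, "y": 0, "z": 0, "wx": 0, "wy": 0, "wz": -0.1, "gripper": 1.5}
    - {"x": 0, "y": 0, "z": 0, "wx": 0, "wy": 0, "wz": -0.1, "gripper": 1.5}
    - {"x": 0, "y": 0, "z": 0, "wx": 0, "wy": 0, "wz": -0.1, "gripper": 1.5}
    - {"x": 0, "y": 0, "z": 0, "wx": 0, "wy": 0, "wz": -0.1, "gripper": 1.5}
    - {"x": 0, "y": 0, "z": 0, "wx": 0, "wy": 0, "wz": -0.1, "gripper": 1.5}
    - {"x": 0, "y": 0, "z": 0, "wx": 0, "wy": 0, "wz": -0.1, "gripper": 1.5}
    - {"x": 0, "y": 0, "z": 0, "wx": 0, "wy": 0, "wz": -0.1, "gripper": 1.5}
    - {"x": 0, "y": 0, "z": 0, "wx": 0, "wy": 0, "wz": 0, "gripper": 1.5}
    - {"x": 0, "y": 0, "z": 0, "wx": 0, "wy": 0, "wz": 0, "gripper": 1.5}

```text
time_s: 13.6
position: [0.5328, 0.1279, 0.3181]
tool_rot: [[0.903, 0.43, -0.001], [0.43, -0.903, -0.0], [-0.001, -0.0, -1.0]]
ft_force: [-0.1, 0.7, -0.9]
grip_width: 0.0248
```

Request:
step_arm:
  increments:
    - {"x": 1.2, "y": -0.5, "z": 0, "wx": 0, "wy": 0, "wz": -0.003, "gripper": 1.5}
    - {"x": 2.2, "y": -1, "z": 0, "wx": 0, "wy": 0, "wz": 0, "gripper": 1.5}
    - {"x": 2.2, "y": -1, "z": 0, "wx": 0, "wy": 0, "wz": 0, "gripper": 1.5}
    - {"x": 2.2, "y": -1, "z": 0, "wx": 0, "wy": 0, "wz": 0, "gripper": 1.5}
    - {"x": 2.2, "y": -1, "z": 0, "wx": 0, "wy": 0, "wz": 0, "gripper": 1.5}
    - {"x": 1.2, "y": -0.44, "z": 1, "wx": 0, "wy": 0, "wz": 0, "gripper": 1.5}
    - {"x": 0, "y": 0, "z": 3, "wx": 0, "wy": 0, "wz": 0, "gripper": 1.5}
    - {"x": 0, "y": 0, "z": 3, "wx": 0, "wy": 0, "wz": 0, "gripper": 1.5}
    - {"x": 0, "y": 0, "z": 2, "wx": 0, "wy": 0, "wz": 0, "gripper": 1.5}
    - {"x": 0, "y": 0, "z": 0, "wx": 0, "wy": 0, "wz": 0, "gripper": 1.5}
    - {"x": 0, "y": 0, "z": 0, "wx": 0, "wy": 0, "wz": 0, "gripper": 1.5}

```text
time_s: 14.7
position: [0.6123, 0.2212, 0.2288]
tool_rot: [[0.9, 0.435, -0.0], [0.435, -0.9, -0.0], [-0.0, 0.0, -1.0]]
ft_force: [0.4, 0.5, 0.3]
grip_width: 0.0246
```

```bash
cat > look2.py <<'E'
import sys
from fit import *
s=env.observe();R=np.array(s["tool_rot"]);t=np.array(s["position"]);print(s["time_s"],np.round(t,4),np.round(R[:,0],4),np.round(s["ft_force"],1))
x0,y0,k=270,180,6;im=D["side"]["color"][y0:y0+95,x0:x0+100];im=cv2.resize(im,None,fx=k,fy=k,interpolation=cv2.INTER_CUBIC)
g=t+R[:,2]*.159
for P,c in((W([.6127,.22,.4473],[(0,-.145,.04),(0,.055,.04),(0,0,.04)]),(255,0,0)),([g,g+R[:,1]*.145,g-R[:,1]*.055],(0,0,255))):
    for p in proj("side",P): cv2.circle(im,tuple(int(v) for v in (p-[x0,y0]+.5)*k),2,c,-1)
cv2.imwrite(sys.argv[1],im)
E
python3 look2.py pics/c7.png
```

```text
14.8 [0.6125 0.2213 0.23  ] [0.9003 0.4354 0.0021] [ 0.5 -0.1  0.1]
```

View pics/c7.png

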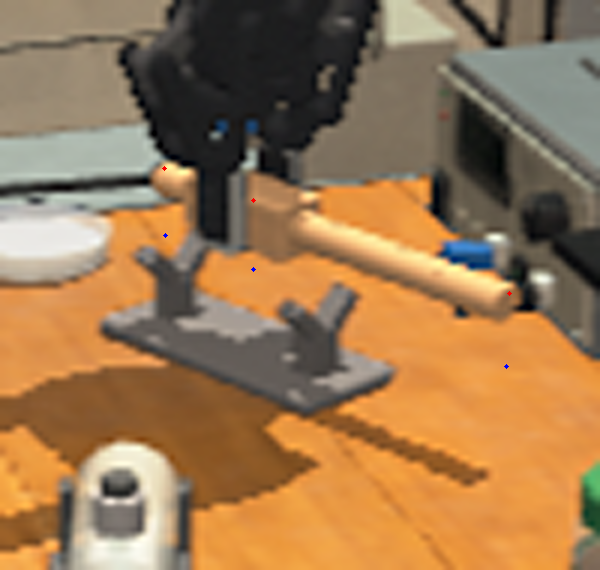

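Request:
step_arm:
  increments:
    - {"x": 0, "y": 0, "z": 1, "wx": 0, "wy": 0, "wz": 0, "gripper": 1.5}
    - {"x": 0, "y": 0, "z": 1, "wx": 0, "wy": 0, "wz": 0, "gripper": 1.5}
    - {"x": 0, "y": 0, "z": 0.5, "wx": 0, "wy": 0, "wz": 0, "gripper": 1.5}
    - {"x": 0, "y": 0, "z": 0.2, "wx": 0, "wy": 0, "wz": 0, "gripper": 1.5}
    - {"x": 0, "y": 0, "z": 0, "wx": 0, "wy": 0, "wz": 0, "gripper": 1.5}
    - {"x": 0, "y": 0, "z": 0, "wx": 0, "wy": 0, "wz": 0, "gripper": 1.5}

```text
time_s: 15.4
position: [0.6123, 0.2214, 0.2019]
tool_rot: [[0.9, 0.436, 0.0], [0.436, -0.9, 0.0], [0.0, 0.0, -1.0]]
ft_force: [-0.5, 0.4, -0.3]
grip_width: 0.0248
```

Request:
step_arm:
  increments:
    - {"x": 0, "y": 0, "z": 0.1, "wx": 0, "wy": 0, "wz": 0, "gripper": 1.5}
    - {"x": 0, "y": 0, "z": 0.1, "wx": 0, "wy": 0, "wz": 0, "gripper": 1.5}
    - {"x": 0, "y": 0, "z": 0.05, "wx": 0, "wy": 0, "wz": 0, "gripper": 1.5}
    - {"x": 0, "y": 0, "z": 0, "wx": 0, "wy": 0, "wz": 0, "gripper": 1.5}
    - {"x": 0, "y": 0, "z": 0, "wx": 0, "wy": 0, "wz": 0, "gripper": 1.5}

```text
time_s: 15.9
position: [0.6124, 0.2215, 0.1997]
tool_rot: [[0.9, 0.436, 0.001], [0.436, -0.9, 0.0], [0.001, 0.0, -1.0]]
ft_force: [1.0, 1.1, 2.3]
grip_width: 0.0247
```

Request:
step_arm:
  increments:
    - {"x": 0, "y": 0, "z": 0.05, "wx": 0, "wy": 0, "wz": 0, "gripper": 1.5}
    - {"x": 0, "y": 0, "z": 0, "wx": 0, "wy": 0, "wz": 0, "gripper": 2.8}
    - {"x": 0, "y": 0, "z": 0, "wx": 0, "wy": 0, "wz": 0, "gripper": 3.5}
    - {"x": 0, "y": 0, "z": 0, "wx": 0, "wy": 0, "wz": 0, "gripper": 5}
    - {"x": 0, "y": 0, "z": 0, "wx": 0, "wy": 0, "wz": 0, "gripper": 7}
    - {"x": 0, "y": 0, "z": 0, "wx": 0, "wy": 0, "wz": 0, "gripper": 7}
    - {"x": 0, "y": 0, "z": 0, "wx": 0, "wy": 0, "wz": 0, "gripper": 7}
    - {"x": 0, "y": 0, "z": -1, "wx": 0, "wy": 0, "wz": 0, "gripper": 7}
    - {"x": 0, "y": 0, "z": -2, "wx": 0, "wy": 0, "wz": 0, "gripper": 7}
    - {"x": 0, "y": 0, "z": -4, "wx": 0, "wy": 0, "wz": 0, "gripper": 7}
    - {"x": 0, "y": 0, "z": -4, "wx": 0, "wy": 0, "wz": 0, "gripper": 7}
    - {"x": 0, "y": 0, "z": -4, "wx": 0, "wy": 0, "wz": 0, "gripper": 7}
    - {"x": 0, "y": 0, "z": -3, "wx": 0, "wy": 0, "wz": 0, "gripper": 7}
    - {"x": 0, "y": 0, "z": 0, "wx": 0, "wy": 0, "wz": 0, "gripper": 7}

```text
time_s: 17.3
position: [0.6119, 0.2215, 0.3846]
tool_rot: [[0.9, 0.436, 0.01], [0.436, -0.9, 0.002], [0.009, 0.003, -1.0]]
ft_force: [-0.2, 0.6, -0.1]
grip_width: 0.0698
```

```bash
python3 look2.py pics/c8.png
python3 - <<'E'
import cv2,numpy as np
from fit import D
a=cv2.imread("pics/c8.png");a=cv2.resize(a,None,fx=.7,fy=.7)
b=cv2.resize(D["side"]["color"][240:355,255:320],(226,399),interpolation=cv2.INTER_CUBIC)
cv2.imwrite("pics/c9.png",np.hstack([a[:399],b]))
E
```

```text
17.4 [0.6119 0.2214 0.3794] [0.9    0.4359 0.001 ] [ 0.2  0.1 -0.3]
```

View pics/c9.png

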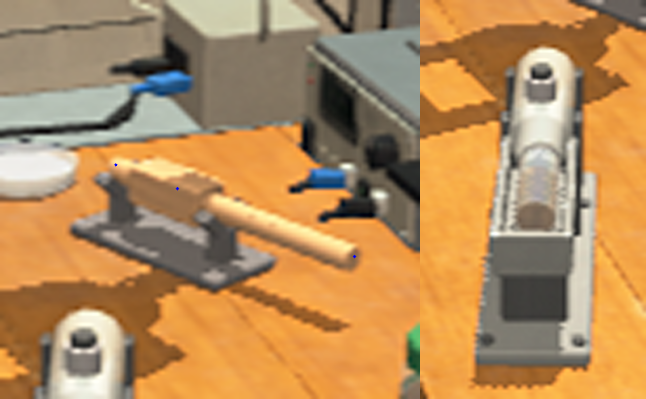

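```bash
python3 -c "
from rig import env;print(env.close_job());print(env.observe()['time_s'])"
```

```text
the job is handed in; nothing more can be done
None
the job is handed in; nothing more can be done
```

I handed the job in at about 17.4 s of the 51 s allowed. The tube is in the trough and the rod is back in its rest.

- **Push:** I gripped the rod by its handle and pushed the tube with it. The push took about 12 N, lined up with the sleeve, and the force dropped to zero once the tube was free. At the end the rod tip was about 13 mm past the sleeve's far end, so the tube's cap end should be clear by about that much.
- **Return:** I pulled the rod straight out, laid it in the rest with about 2 N of contact, opened the gripper and raised it well clear.
- **Last checks:** The final side picture shows the rod in both saddles, with its ends where they were at the start. The sleeve is empty and the tube lies in the trough. The gripper went nowhere near the tube or the other objects, but I did not compare their positions one by one afterwards.
- **Small disagreements:**
  - The plunger looked 1–3 pixels off my fitted position for the stand.
  - The rod hung about 2 mm lower in the grip than I calculated just before I laid it down.

  Neither affected the result.

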